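# Refit the gas knob and hold it in for the pilot

### The job

The gas ring's black bar-handled knob has been washed and lies in a cup of the cake mould: lift it out, turn it so that its pointer lines up with the orange pilot mark and its D-shaped bore matches the flat of the brass spindle, and push it fully home on the spindle. Then press knob and spindle all the way in against the spring and finish like that, still holding the knob pressed in so that the pilot can be lit. Leave everything else where it is.

Things in the scene. Friction and masses are not known exactly. Their poses are not given: they have to be found in the camera images.
- knob_center (a point): black gas knob, about 45 g, lying upright in one cup of the mould: round skirt 44 mm across, 14 mm tall, and on it a straight grip bar 40 mm long, 12 mm wide, 20 mm tall (34 mm in all). White pointer stripe on one half of the bar. This point: its centre, on the axis, 17 mm above the underside; z up the axis, x along the bar towards the pointer, y across the bar
- knob_bore (a point): centre of the mouth of the D-shaped bore in the knob's underside (on the axis, 17 mm below knob_center, same axes): 14 mm deep, 11.2 mm across, its flat 3.1 mm from the axis on the pointer (+x) side
- spindle_tip (a point): centre of the top of the gas tap's spindle, an upright brass D-shaft, 10 mm across, its one flat 2.5 mm from the axis, chamfered over its top 3 mm. x: outward normal of the flat, which faces the burner and the orange pilot mark on the deck; z up. It cannot turn. A knob fully home has knob_center 3 mm above this point and its pointer along this x
- spindle (a joint): how far the spindle is pushed straight down: 0 out (tip 22 mm above the deck), 0.006 (m) fully in. Sprung: starts to move at about 3 N, fully in at about 8 N, comes up when let go. With the knob home its underside is 8 mm above the deck, 2 mm when fully in
- gas_ring: gas boiling ring, fixed, stainless body 380 mm deep, 300 mm wide, deck 90 mm above the table. Origin on the table straight under the spindle; +x towards its burner and trivet (burner centre at x = 185 mm, trivet from x = 70 mm on, 141 mm above the table), z up. Its front edge is at x = -65 mm
- mould: cast aluminium cake mould, fixed, 250 mm (x) by 172 mm (y), 22 mm tall, with 3 by 2 round cups 67 mm across and 16 mm deep, at x = -78, 0, 78 mm and y = -39, 39 mm. Origin at the centre of its underside, z up
- oven_knob_center (a point): bystander: round white knob, 40 mm across, 18 mm tall, in another cup; its centre
- burner_cap_center (a point): bystander: round brass burner cap, 48 mm across, 13 mm tall, in another cup; its centre
- cake_tray_edge (a point): bystander: clear tray packed with two rows of cakes, 155 by 175 mm, 64 mm tall, beyond the mould; the middle of its side nearest the mould
- lighter_center (a point): bystander: red long-nosed gas lighter, 220 mm long, 22 mm wide, 20 mm tall, lying in front of the gas ring; a point near its middle
- brush_grip (a point): bystander: pastry brush, 180 mm long, lying on the robot's side of the mould; a point on its handle
- honey_jar_center (a point): bystander: honey jar, 68 mm across, 100 mm tall; its centre
- shaker_center (a point): bystander: steel flour shaker, 60 mm across, 93 mm tall; its centre
Not all that is in view belongs to the job. There is more than one size of the part that bears knob_center; the job needs the smallest.

How it is judged:
By the outcome, as a careful person would: the job done as asked, in the order asked, and still so for the second after the job is handed in, while the arm keeps its last pose, push and grip.
It also fails if it takes over 42 s, if anything falls off the work surface, if the arm or the gripper's body presses on something with over 40 N, if the wrist force passes 120 N, or if a joint passes its speed limit or range.

### The arm

A 6-joint arm with a two-finger parallel gripper is mounted at the origin on the work surface. World frame = base frame: x ahead of the robot, y to its left, z up, the work surface at z = 0. Lengths are in m, angles in rad, forces in N, time in s.
With the tool pointing down it reaches from about 0.4 to 0.825 m from the base axis. Payload 7 kg.
Tool frame: the origin (TCP) lies at the very end of the fingers, on their centre line; the grasp point (between the pads) lies 19 mm behind it; z points along the fingers, y is the line along which they close (so a half turn about z gives the same grasp; the last joint's range is limited). The gripper opens to 88 mm and grips with 3 to 60 N. Pads are 19 mm wide; open, the fingers measure 130 mm over their backs; the gripper's body (78 mm by 193 mm) begins 47 mm behind the grasp point.
Start: joints at [1.552, 0.359, 0.012, 0, -1.224, -0.288], TCP at [0.204, 0.643, 0.227] pointing down, gripper open.
Joint ranges: [-3.07, 3.07], [-1.43, 2.12], [-1.02, 1.25], [-3.03, 1.67], [-3.05, -0], [-3.03, 3.03]. Speed limits (rad/s): [2.39, 2.39, 3.01, 3.14, 3.14, 3.14].

### API

Orientations are given as [roll, pitch, yaw] about the fixed x, y, z axes, in that order (R = Rz(yaw) Ry(pitch) Rx(roll)).
In Python, from station import arm gives the robot as it stands. The module is installed in compiled form; this text tells all that it offers.
- The arm moves only by the shell command python3 -m crank 'ROWS' [FORCE]. ROWS is JSON, a list of rows, each an object of numbers: "dx", "dy", "dz": the shift along the world's x, y, z in m; "twist": the turn about the world's z in degrees; "grip": the opening, from -1 (shut) to 1 (fully open). A call has exactly 5 rows; each row is the pose to reach, as a shift and turn from the pose commanded when the call began; what a row does not reach only later rows make up. A row lasts 1/12 s, in which the tool goes at most 41.7 mm and 7.16 degrees, less where a joint would pass 70% of its speed; a pose out of reach is approached as far as the arm can. A call with a gripper value outside its range is refused whole. The fingers move at their own pace and stop on an object; FORCE is the grip in N (left out, the last holds). Time passes only in rows, so rows that repeat a pose let the fingers close, or fill a call up. It gives the time, the measured TCP pose, the force, the opening and the grip force at its end, in the units of the state.
- arm.get_state(): the state, without advancing time (a new reading comes with each control period).
- arm.grab_frame(name): name is "scene" or "side" or "wrist"; returns the picture (480x640x3 uint8, red, green, blue); there is no depth.
- arm.get_calibration(name): a dict with "fx", "fy", "cx", "cy" (pixels), "cam_to_world" (4x4, takes a point from camera to world coordinates); the wrist camera has in their place "tool_from_camera" (4x4, takes a point from camera to tool coordinates, whose origin is the TCP and whose axes are the flange's). Camera axes: x right, y down, z forward; pixel columns grow to the right and rows downward; lengths in m; the calibration is good to about 2 mm. A picture is of the moment at which its call begins: read the wrist's pose just before it. get_calibration takes no time and is no camera call.
- arm.job_done(): hands the job in; it is judged then, once.
The state is a dict: "t": time; "q": joint angles; "qd": joint speeds; "joint_efforts": joint torques, N m; "eef_pos": TCP position; "ee_rot": TCP orientation; "force": force on the tool from outside, world axes, zero at the start; "moment": the same for the moment, N m; "width": finger opening in m; "gripper_force": force on a finger pad.
Only numpy, scipy, OpenCV 4.12 (cv2) and the standard library are available. Lean on these libraries where they do the work, as an engineer would, in place of code of your own. Each camera call takes 0.05 s, during which the arm holds its last target. There are 200 camera calls.

## Working session

There is one attempt and no reset: what is moved stays moved. The work goes in short steps, Python scripts to look and compute and a shell command to move; the robot and the scene stay as the last step left them, time stands still between calls to the robot, and variables do not carry over. Pictures are saved under pics/ and viewed, at most 10 in all, crops included, and the job is handed in when it is done.

```bash
mkdir -p pics
python3 - <<'E'
from station import arm
import cv2,json,numpy as np
s=arm.get_state();print({k:np.round(v,3).tolist() for k,v in s.items()})
for n in("scene","side","wrist"):
    c=arm.get_calibration(n);print(n,{k:np.round(v,4).tolist() for k,v in c.items()})
    cv2.imwrite(f"pics/{n}0.png",arm.grab_frame(n)[:,:,::-1])
E
```

```text
{'t': 0.0, 'q': [1.552, 0.359, 0.011, -0.0, -1.224, -0.288], 'qd': [0.0, -0.002, -0.001, -0.0, 0.0, 0.0], 'joint_efforts': [0.001, -58.272, 29.306, 6.997, 0.007, -0.0], 'eef_pos': [0.204, 0.643, 0.226], 'ee_rot': [3.14, -0.0, -0.307], 'force': [-0.024, 0.054, 0.381], 'moment': [0.03, 0.011, 0.035], 'gripper_force': 0.0, 'width': 0.087}
scene {'fx': 442.7594, 'fy': 442.7594, 'cx': 323.777, 'cy': 237.3499, 'cam_to_world': [[-0.563, 0.6113, -0.5561, 1.1416], [0.8265, 0.4186, -0.3765, 0.4163], [0.0026, -0.6716, -0.7409, 0.9262], [0.0, 0.0, 0.0, 1.0]]}
side {'fx': 616.9408, 'fy': 616.9408, 'cx': 319.1458, 'cy': 234.326, 'cam_to_world': [[0.8962, -0.3239, 0.3031, 0.0551], [-0.4435, -0.6471, 0.6201, -0.9737], [-0.0047, -0.6902, -0.7236, 1.2424], [0.0, 0.0, 0.0, 1.0]]}
wrist {'fx': 332.4098, 'fy': 332.4098, 'cx': 316.3537, 'cy': 241.7333, 'tool_from_camera': [[-0.0002, -0.9663, -0.2576, 0.0693], [1.0, -0.0001, -0.0003, -0.0009], [0.0003, -0.2576, 0.9663, -0.158], [0.0, 0.0, 0.0, 1.0]]}
```

View pics/scene0.png

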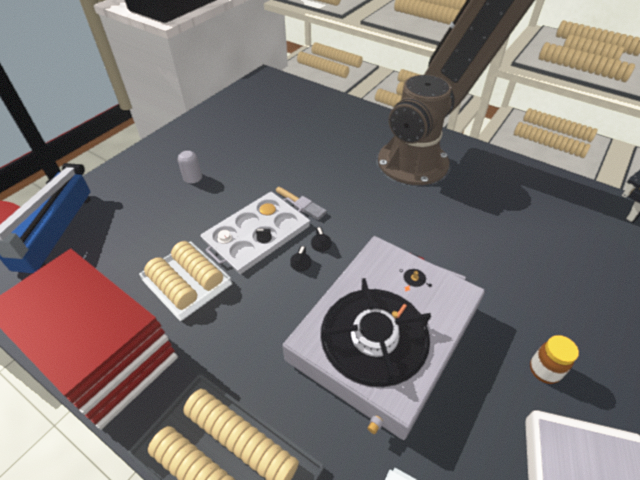

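View pics/side0.png

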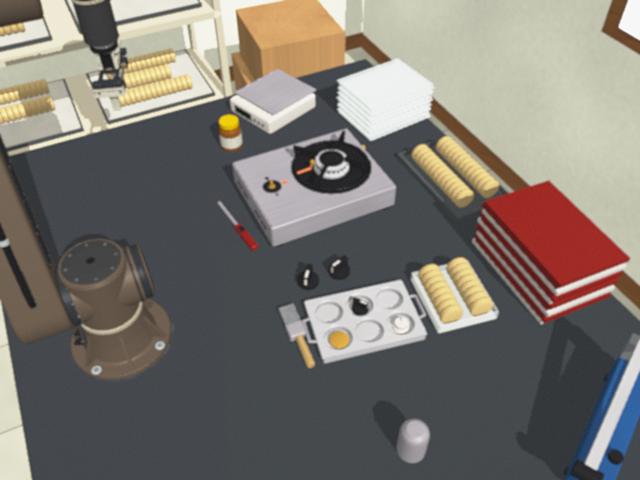

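View pics/wrist0.png

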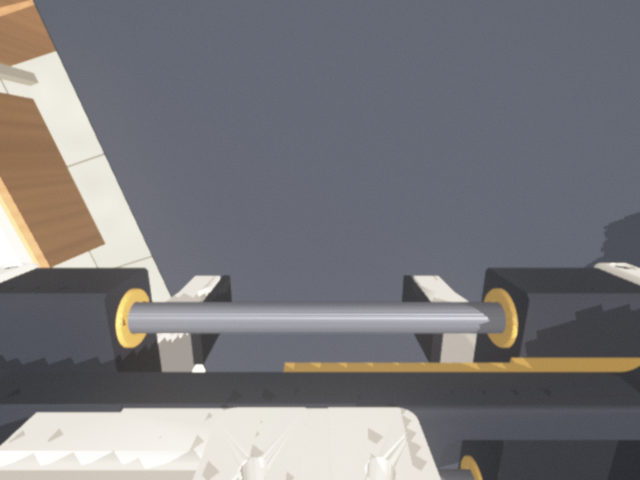

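The scene view shows the mould, with the black knob in a cup at (264,235), and two other black knobs on the table at (301,258) and (321,238). The spindle is at (415,275). In the side view the knob is at (361,306) and the spindle at (272,184). The wrist view shows only bare table and the open fingers. I'll make one composite of enlarged crops and rough triangulations.

```bash
cat > h.py <<'E'
from station import arm
import cv2,numpy as np
from scipy.spatial.transform import Rotation as R
def ray(n,px,pose=None):
    c=arm.get_calibration(n)
    d=np.array([(px[0]-c['cx'])/c['fx'],(px[1]-c['cy'])/c['fy'],1])
    if n=='wrist':
        s=pose; T=np.eye(4);T[:3,:3]=R.from_euler('xyz',s['ee_rot']).as_matrix();T[:3,3]=s['eef_pos']
        M=T@np.array(c['tool_from_camera'])
    else: M=np.array(c['cam_to_world'])
    return M[:3,3],M[:3,:3]@d
def plane(n,px,z,pose=None):
    o,d=ray(n,px,pose); return o+d*(z-o[2])/d[2]
def tri(a,b):
    (o,d),(p,e)=a,b
    k=np.linalg.lstsq(np.c_[d,-e],p-o,rcond=None)[0]
    x,y=o+d*k[0],p+e*k[1]; return (x+y)/2,np.linalg.norm(x-y)
E
python3 - <<'E'
from h import *
np.set_printoptions(precision=4,suppress=True)
print('knob',tri(ray('scene',(264,235)),ray('side',(361,306))))
print('spin',tri(ray('scene',(415,275)),ray('side',(272,184))))
for nm,a in(('o1',(301,258)),('o2',(321,238))): print(nm,plane('scene',a,.017))
S=cv2.imread('pics/scene0.png');D=cv2.imread('pics/side0.png')
f=lambda I,x,y,w,h:cv2.resize(I[y:y+h,x:x+w],(400,300),interpolation=cv2.INTER_CUBIC)
cv2.imwrite('pics/c1.png',np.vstack([np.hstack([f(S,225,200,120,90),f(S,375,245,80,60)]),np.hstack([f(D,290,250,120,90),f(D,235,150,80,60)])]))
E
```

```text
knob (array([ 0.5494, -0.1884,  0.0188]), np.float64(0.005724696872484202))
spin (array([0.5011, 0.2386, 0.1002]), np.float64(0.003697311096260475))
o1 [ 0.5546 -0.0539  0.017 ]
o2 [ 0.4655 -0.0507  0.017 ]
```

View pics/c1.png

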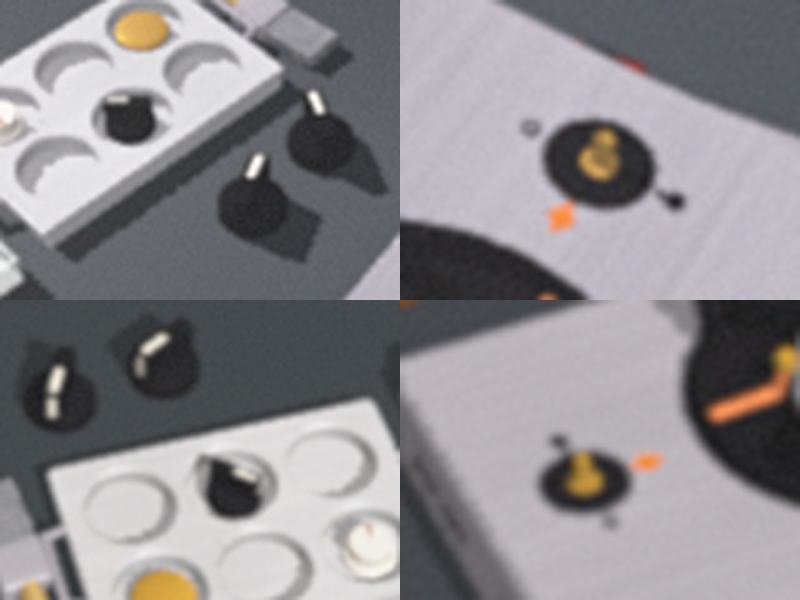

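Run:
```python
from h import *
np.set_printoptions(precision=4,suppress=True)
for n,a,b in(('scene',(263,229.7),(256.5,229.7)),('side',(351.5,298),(367,303.4))):
    p,q=plane(n,a,.04),plane(n,b,.04);print(n,p,q,np.degrees(np.arctan2(*(q-p)[1::-1])))
b,e=tri(ray('scene',(376,327)),ray('side',(332,160)));print('burner',b,e)
for n,a,m in(('scene',(415,276),(407,288.5)),('side',(271.5,186.5),(285,182.5))):
    p,q=plane(n,a,.09),plane(n,m,.09);print(n,p,q,np.degrees(np.arctan2(*(q-p)[1::-1])))
```

```text
scene [ 0.5472 -0.1875  0.04  ] [ 0.5572 -0.2022  0.04  ] -55.59518760006694
side [ 0.534  -0.1721  0.04  ] [ 0.5598 -0.2035  0.04  ] -50.516518988046705
burner [0.6855 0.236  0.1201] 0.005938865330109626
scene [0.494  0.2387 0.09  ] [0.5371 0.2397 0.09  ] 1.2521683120643803
side [0.5007 0.2385 0.09  ] [0.5412 0.237  0.09  ] -2.228254587671802
```

```bash
python3 -m crank '[{"dx":0.022,"dy":-0.034,"dz":0,"twist":-1.8,"grip":1},{"dx":0.044,"dy":-0.068,"dz":0,"twist":-3.6,"grip":1},{"dx":0.066,"dy":-0.102,"dz":0,"twist":-5.4,"grip":1},{"dx":0.088,"dy":-0.136,"dz":0,"twist":-7.2,"grip":1},{"dx":0.11,"dy":-0.17,"dz":0,"twist":-9,"grip":1}]'
python3 -m crank '[{"dx":0.02,"dy":-0.034,"dz":0,"twist":-1.8,"grip":1},{"dx":0.04,"dy":-0.068,"dz":0,"twist":-3.6,"grip":1},{"dx":0.06,"dy":-0.102,"dz":0,"twist":-5.4,"grip":1},{"dx":0.08,"dy":-0.136,"dz":0,"twist":-7.2,"grip":1},{"dx":0.1,"dy":-0.17,"dz":0,"twist":-9,"grip":1}]'
python3 -m crank '[{"dx":0.012,"dy":-0.039,"dz":0,"twist":-1.8,"grip":1},{"dx":0.024,"dy":-0.078,"dz":0,"twist":-3.6,"grip":1},{"dx":0.036,"dy":-0.117,"dz":0,"twist":-5.4,"grip":1},{"dx":0.048,"dy":-0.156,"dz":0,"twist":-7.2,"grip":1},{"dx":0.06,"dy":-0.195,"dz":0,"twist":-9,"grip":1}]'
python3 -m crank '[{"dx":0.007,"dy":-0.04,"dz":0,"twist":-1.8,"grip":1},{"dx":0.014,"dy":-0.08,"dz":0,"twist":-3.6,"grip":1},{"dx":0.02,"dy":-0.12,"dz":0,"twist":-5.4,"grip":1},{"dx":0.027,"dy":-0.16,"dz":0,"twist":-7.2,"grip":1},{"dx":0.033,"dy":-0.2,"dz":0,"twist":-8.4,"grip":1}]'
python3 -m crank '[{"dx":0,"dy":-0.02,"dz":-0.01},{"dx":0,"dy":-0.04,"dz":-0.02},{"dx":0,"dy":-0.04,"dz":-0.02},{"dx":0,"dy":-0.04,"dz":-0.02},{"dx":0,"dy":-0.04,"dz":-0.02}]'
python3 - <<'E'
from h import *
import pickle
s=arm.get_state();I=arm.grab_frame('wrist')[:,:,::-1];cv2.imwrite('pics/w1.png',I);pickle.dump(s,open('w1.pkl','wb'));print(s['t'],s['eef_pos'],s['ee_rot'])
E
```

```text
t: 0.57
eef_pos: [0.3144, 0.4716, 0.2263]
ee_rot: [3.141, -0.0, -0.465]
force: [1.6, 1.2, 0.1]
width: 0.0873
gripper_force: 0.0
t: 0.98
eef_pos: [0.4143, 0.3016, 0.2267]
ee_rot: [-3.141, 0.0, -0.622]
force: [0.8, 0.3, 0.1]
width: 0.0873
gripper_force: 0.0
t: 1.4
eef_pos: [0.4739, 0.1065, 0.2267]
ee_rot: [-3.141, -0.0, -0.779]
force: [1.6, 0.3, -0.7]
width: 0.0876
gripper_force: 0.0
t: 1.82
eef_pos: [0.5067, -0.0936, 0.2267]
ee_rot: [-3.141, -0.0, -0.926]
force: [1.8, 0.9, -0.1]
width: 0.0876
gripper_force: 0.0
1.8167 [ 0.50673103 -0.09355371  0.226688  ] [-3.14122450e+00 -1.23481267e-04 -9.26136759e-01]invalid input at $[0]: expected keys dx, dy, dz, twist, grip
```

View pics/w1.png

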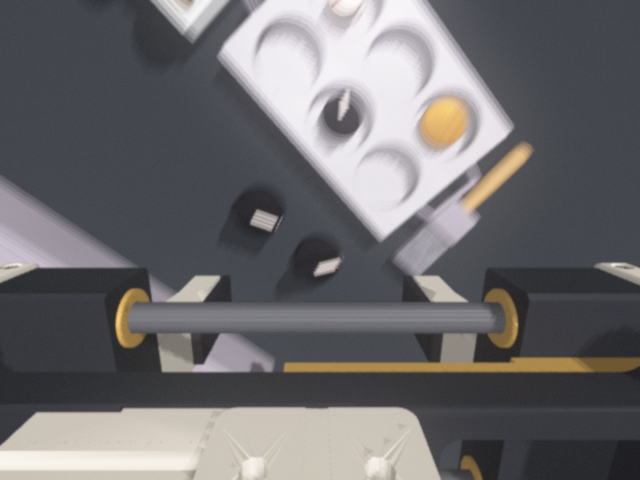

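The wrist view, a bit blurred and farther back than planned because the fifth move was refused, shows the job knob at (342,114). Its stripe points up and slightly right, at about (345,98). I'll settle closer and measure.

```bash
python3 -m crank '[{"dx":0,"dy":-0.02,"dz":-0.02,"twist":0,"grip":1},{"dx":0,"dy":-0.035,"dz":-0.04,"twist":0,"grip":1},{"dx":0,"dy":-0.035,"dz":-0.06,"twist":0,"grip":1},{"dx":0,"dy":-0.035,"dz":-0.06,"twist":0,"grip":1},{"dx":0,"dy":-0.035,"dz":-0.06,"twist":0,"grip":1}]'
python3 - <<'E'
from h import *
import pickle
s=arm.get_state();I=arm.grab_frame('wrist')[:,:,::-1].copy();cv2.imwrite('pics/w2.png',I);pickle.dump(s,open('w2.pkl','wb'));print(s['t'],s['eef_pos'],s['ee_rot'])
cv2.imwrite('pics/w2c.png',cv2.resize(I[20:270,200:500],None,fx=2.4,fy=2.4))
E
```

```text
t: 2.28
eef_pos: [0.5062, -0.1268, 0.166]
ee_rot: [3.139, 0.001, -0.925]
force: [0.0, -0.9, 0.5]
width: 0.088
gripper_force: 0.0
2.2833 [ 0.50617308 -0.12679463  0.16599978] [ 3.13937950e+00  1.16831655e-03 -9.25147282e-01]
```

View pics/w2c.png

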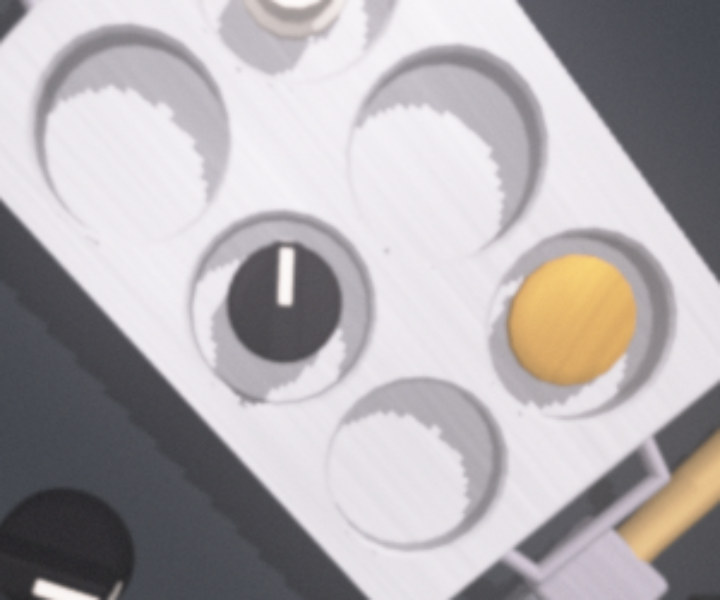

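The close view shows the knob upright in its cup, disc centre at crop (285,302) and stripe from (287,248) to (285,305), nearly straight up the picture. I'll measure both with masks.

Run:
```python
from h import *
import pickle
s=pickle.load(open('w2.pkl','rb'));I=cv2.imread('pics/w2.png')
cx,cy=200+285/2.4,20+302/2.4
g=cv2.cvtColor(I,cv2.COLOR_BGR2GRAY)
disk=np.zeros_like(g);cv2.circle(disk,(int(cx),int(cy)),32,255,-1)
dark=cv2.bitwise_and(cv2.inRange(g,0,95),disk)
cs,_=cv2.findContours(dark,0,2);c=max(cs,key=cv2.contourArea);h=cv2.convexHull(c)
(x,y),r=cv2.minEnclosingCircle(h);m=cv2.moments(h);print('circ',x,y,r,m['m10']/m['m00'],m['m01']/m['m00'])
inn=np.zeros_like(g);cv2.circle(inn,(int(x+.5),int(y+.5)),int(r-1),255,-1)
hm=np.zeros_like(g);cv2.drawContours(hm,[h],-1,255,-1)
w=cv2.bitwise_and(cv2.inRange(g,140,255),cv2.bitwise_and(hm,inn))
cs,_=cv2.findContours(w,0,2);c=max(cs,key=cv2.contourArea)
b=cv2.boxPoints(cv2.minAreaRect(c));print(cv2.minAreaRect(c))
ys,xs=np.nonzero(w);P=np.array([plane('wrist',(u,v),.04,s)[:2] for u,v in zip(xs,ys)])
d=np.linalg.svd(P-P.mean(0))[2][0]
C=np.array([plane('wrist',(x,y),z,s)[:2] for z in(.02,.03)]);print('C',C,'stripe',P.mean(0))
d*=np.sign(d@(P.mean(0)-C[0]));print('svd',np.degrees(np.arctan2(d[1],d[0])))
e=P.mean(0)-C.mean(0);print('c->stripe',np.degrees(np.arctan2(e[1],e[0])),np.linalg.norm(e),'yaw',np.degrees(s['ee_rot'][2]))
print('diam mm',1e3*2*r*(np.linalg.norm(plane('wrist',(x+1,y),.02,s)-plane('wrist',(x,y),.02,s))))
```

```text
circ 318.3999938964844 145.8000030517578 24.240554809570312 317.8367286684381 145.92362956401928
((318.6828918457031, 135.0739288330078), (6.736855506896973, 24.015640258789062), 3.5763344764709473)
C [[ 0.55020199 -0.18724005]
 [ 0.55014851 -0.18704158]] stripe [ 0.55496565 -0.19362232]
svd -56.19578219568128
c->stripe -53.532348514577734 0.008059644978167165 yaw -53.007034689668764
diam mm 42.59230620775639
```

```bash
python3 -m crank '[{"dx":0.02,"dy":-0.03,"dz":0,"twist":-1,"grip":1},{"dx":0.044,"dy":-0.06,"dz":-0.02,"twist":-2.5,"grip":1},{"dx":0.044,"dy":-0.06,"dz":-0.05,"twist":-2.5,"grip":1},{"dx":0.044,"dy":-0.06,"dz":-0.08,"twist":-2.5,"grip":1},{"dx":0.044,"dy":-0.06,"dz":-0.1,"twist":-2.5,"grip":1}]'
python3 -m crank '[{"dx":0,"dy":0,"dz":-0.015,"twist":0,"grip":1},{"dx":0,"dy":0,"dz":-0.03,"twist":0,"grip":1},{"dx":0,"dy":0,"dz":-0.036,"twist":0,"grip":1},{"dx":0,"dy":0,"dz":-0.042,"twist":0,"grip":1},{"dx":0,"dy":0,"dz":-0.042,"twist":0,"grip":1}]'
python3 - <<'E'
from h import *
s=arm.get_state();print(s['eef_pos'],np.degrees(s['ee_rot']),s['force'])
E
```

```text
t: 2.75
eef_pos: [0.5513, -0.1863, 0.0656]
ee_rot: [-3.141, 0.0, -0.968]
force: [-1.2, -0.0, 0.3]
width: 0.0876
gripper_force: 0.0
t: 3.17
eef_pos: [0.5513, -0.1861, 0.0247]
ee_rot: [-3.142, -0.0, -0.967]
force: [-0.1, 0.8, -0.8]
width: 0.0872
gripper_force: 0.0
[ 0.55129898 -0.18609145  0.02468838] [-1.79995604e+02 -8.04559833e-03 -5.54320914e+01] [-0.05105224  0.76034346 -0.75729962]
```

```bash
python3 -m crank '[{"dx":0,"dy":0,"dz":-0.001,"twist":0,"grip":0.5},{"dx":0,"dy":0,"dz":-0.001,"twist":0,"grip":0},{"dx":0,"dy":0,"dz":-0.001,"twist":0,"grip":-0.5},{"dx":0,"dy":0,"dz":-0.001,"twist":0,"grip":-1},{"dx":0,"dy":0,"dz":-0.001,"twist":0,"grip":-1}]' 40
python3 -m crank '[{"dx":0,"dy":0,"dz":0,"twist":0,"grip":-1},{"dx":0,"dy":0,"dz":0,"twist":0,"grip":-1},{"dx":0,"dy":0,"dz":0,"twist":0,"grip":-1},{"dx":0,"dy":0,"dz":0,"twist":0,"grip":-1},{"dx":0,"dy":0,"dz":0,"twist":0,"grip":-1}]'
```

```text
t: 3.58
eef_pos: [0.5511, -0.1866, 0.0241]
ee_rot: [-3.141, -0.001, -0.968]
force: [0.8, -0.1, 0.5]
width: 0.0596
gripper_force: 0.0
t: 4.0
eef_pos: [0.5508, -0.1866, 0.0235]
ee_rot: [3.142, 0.0, -0.968]
force: [-0.1, 0.6, -1.0]
width: 0.0267
gripper_force: 0.0
```

```bash
python3 -m crank '[{"dx":0,"dy":0,"dz":0,"twist":0,"grip":-1},{"dx":0,"dy":0,"dz":0,"twist":0,"grip":-1},{"dx":0,"dy":0,"dz":0,"twist":0,"grip":-1},{"dx":0,"dy":0,"dz":0,"twist":0,"grip":-1},{"dx":0,"dy":0,"dz":0,"twist":0,"grip":-1}]'
python3 -m crank '[{"dx":0,"dy":0,"dz":0.005,"twist":0,"grip":-1},{"dx":0,"dy":0,"dz":0.025,"twist":0,"grip":-1},{"dx":0,"dy":0,"dz":0.06,"twist":0,"grip":-1},{"dx":0,"dy":0,"dz":0.1,"twist":0,"grip":-1},{"dx":0,"dy":0,"dz":0.14,"twist":0,"grip":-1}]'
```

```text
t: 4.42
eef_pos: [0.5508, -0.1866, 0.0235]
ee_rot: [3.141, 0.0, -0.968]
force: [-0.4, -0.1, -0.7]
width: 0.0116
gripper_force: 40.0
t: 4.83
eef_pos: [0.5501, -0.1865, 0.1651]
ee_rot: [3.14, 0.001, -0.968]
force: [0.9, 0.2, -0.3]
width: 0.0114
gripper_force: 40.0
```

```bash
python3 -m crank '[{"dx":-0.007,"dy":0.028,"dz":0.008,"twist":3.7,"grip":-1},{"dx":-0.014,"dy":0.056,"dz":0.016,"twist":7.4,"grip":-1},{"dx":-0.021,"dy":0.084,"dz":0.024,"twist":11.1,"grip":-1},{"dx":-0.028,"dy":0.112,"dz":0.03,"twist":14.8,"grip":-1},{"dx":-0.036,"dy":0.14,"dz":0.03,"twist":18.5,"grip":-1}]'
python3 -m crank '[{"dx":-0.007,"dy":0.028,"dz":0,"twist":3.7,"grip":-1},{"dx":-0.014,"dy":0.056,"dz":0,"twist":7.4,"grip":-1},{"dx":-0.021,"dy":0.084,"dz":0,"twist":11.1,"grip":-1},{"dx":-0.028,"dy":0.112,"dz":0,"twist":14.8,"grip":-1},{"dx":-0.036,"dy":0.14,"dz":0,"twist":18.5,"grip":-1}]'
python3 -m crank '[{"dx":-0.007,"dy":0.03,"dz":0,"twist":3.7,"grip":-1},{"dx":-0.014,"dy":0.06,"dz":0,"twist":7.4,"grip":-1},{"dx":-0.021,"dy":0.09,"dz":0,"twist":11.1,"grip":-1},{"dx":-0.03,"dy":0.12,"dz":0,"twist":14.8,"grip":-1},{"dx":-0.038,"dy":0.145,"dz":0,"twist":18.5,"grip":-1}]'
python3 -m crank '[{"dx":0,"dy":0,"dz":0,"twist":0,"grip":-1},{"dx":0,"dy":0,"dz":0,"twist":0,"grip":-1},{"dx":0,"dy":0,"dz":0,"twist":0,"grip":-1},{"dx":0,"dy":0,"dz":0,"twist":0,"grip":-1},{"dx":0,"dy":0,"dz":0,"twist":0,"grip":-1}]'
python3 - <<'E'
from h import *
import pickle
s=arm.get_state();I=arm.grab_frame('wrist')[:,:,::-1].copy();cv2.imwrite('pics/w3.png',I);pickle.dump(s,open('w3.pkl','wb'));print(s['t'],s['eef_pos'],np.degrees(s['ee_rot']))
E
```

```text
t: 5.25
eef_pos: [0.5152, -0.0454, 0.1955]
ee_rot: [-3.139, -0.002, -0.642]
force: [0.6, -0.1, 0.5]
width: 0.0115
gripper_force: 40.0
t: 5.67
eef_pos: [0.4783, 0.0947, 0.1941]
ee_rot: [-3.141, -0.0, -0.319]
force: [1.6, 0.9, -1.2]
width: 0.0116
gripper_force: 40.0
t: 6.08
eef_pos: [0.4402, 0.2403, 0.1941]
ee_rot: [-3.141, -0.0, 0.004]
force: [0.5, 0.4, 0.0]
width: 0.012
gripper_force: 40.0
t: 6.5
eef_pos: [0.441, 0.2376, 0.1937]
ee_rot: [-3.142, -0.0, -0.001]
force: [0.3, 0.4, -0.6]
width: 0.0117
gripper_force: 40.0
6.5 [0.44104956 0.23763791 0.19366787] [-1.79996523e+02 -1.98778804e-03 -6.52365708e-02]
```

View pics/w3.png

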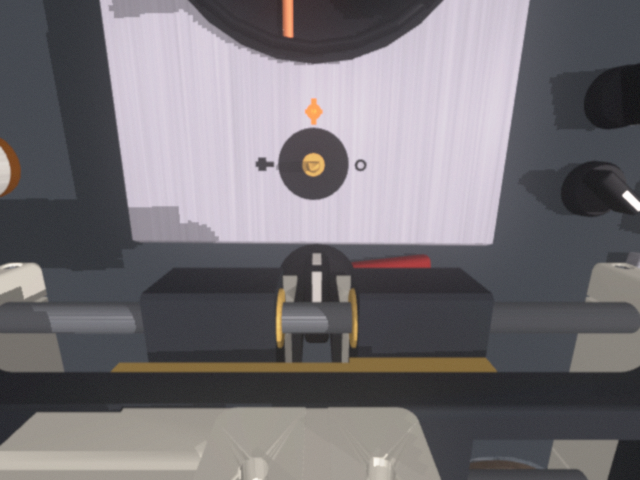

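The wrist view shows the spindle at (314,165) on its dark disc, and the orange mark above it at (314,111). The held knob is at (317,260), with its stripe centred near (317,278) and pointing towards the burner. I'll measure these together.

Run:
```python
from h import *
import pickle
np.set_printoptions(precision=5,suppress=True)
s=pickle.load(open('w3.pkl','rb'));I=cv2.imread('pics/w3.png');H=cv2.cvtColor(I,cv2.COLOR_BGR2HSV);g=cv2.cvtColor(I,cv2.COLOR_BGR2GRAY)
def big(m,x0,x1,y0,y1):
    k=np.zeros_like(m);k[y0:y1,x0:x1]=m[y0:y1,x0:x1]
    c=max(cv2.findContours(k,0,2)[0],key=cv2.contourArea);h=cv2.convexHull(c);M=cv2.moments(h);return (M['m10']/M['m00'],M['m01']/M['m00']),cv2.boundingRect(c),k
d=big(cv2.inRange(g,0,90),276,352,122,204);b=big(cv2.inRange(H,(10,90,120),(35,255,255)),295,335,145,185);o=big(cv2.inRange(H,(3,120,150),(25,255,255)),295,335,92,130)
print('disc',d[:2],'brass',b[:2],'orange',o[:2])
P=lambda q,z:plane('wrist',q,z,s)[:2]
D,B,O=P(d[0],.09),P(b[0],.112),P(o[0],.09);print(D,B,O,'dir',np.degrees(np.arctan2(*(O-D)[::-1])))
# deck left/right/front edges
bright=g>140
L=[];Rr=[]
for v in range(110,230,4):
    u=np.nonzero(bright[v,100:540])[0]+100;L.append(P((u[0],v),.09));Rr.append(P((u[-1],v),.09))
for E in(L,Rr):
    E=np.array(E);f=cv2.fitLine(E.astype(np.float32),cv2.DIST_HUBER,0,.01,.01).ravel();print('edge',np.degrees(np.arctan(f[1]/f[0])),f[2:])
# held knob stripe
sm=cv2.inRange(g,165,255);q=big(sm,306,328,253,302);print('stripe',q[:2])
ys,xs=np.nonzero(q[2]);z=s['eef_pos'][2]+.0165
for a,c in((253,268),(272,300)):
    k=(ys>=a)&(ys<c);print('stripe',a,xs[k].mean(),P((xs[k].mean(),(a+c)/2),z) if k.any() else None)
ym=[];
for v in range(246,262,3):
    u=np.nonzero(g[v,270:365]<75)[0]+270;print(v,u[0],u[-1],end=' ')
z=s['eef_pos'][2]-.0035;print('skirt front',P((317,245),z))
cv2.imwrite('pics/w3c.png',cv2.resize(I[90:350,240:400],None,fx=2.3,fy=2.3,interpolation=cv2.INTER_CUBIC))
c2=np.hstack([cv2.resize(I[90:240,250:380],(520,600),interpolation=cv2.INTER_CUBIC),cv2.resize(I[235:345,287:347],(280,600)[::1],interpolation=cv2.INTER_CUBIC)]);cv2.imwrite('pics/w3c.png',c2)
```

```text
disc ((312.8278970734801, 163.48409893992934), (279, 129, 68, 70)) brass ((313.0149313962873, 164.27078288942695), (302, 153, 23, 24)) orange ((313.31773049645386, 111.01985815602836), (305, 99, 17, 25))
[0.50299 0.24114] [0.5031  0.24078] [0.54066 0.24063] dir -0.7821778242772163
edge -0.2647462 [0.49095 0.38709]
edge -0.76934505 [0.49709 0.09473]
stripe ((316.1628959276018, 286.1033182503771), (312, 272, 9, 30))
stripe 253 316.45283018867923 [0.46425 0.23842]
stripe 272 316.2893617021277 [0.45202 0.23851]
246 302 330 249 296 336 252 291 341 255 288 345 258 285 347 261 283 364 skirt front [0.46591 0.23814]
```

View pics/w3c.png

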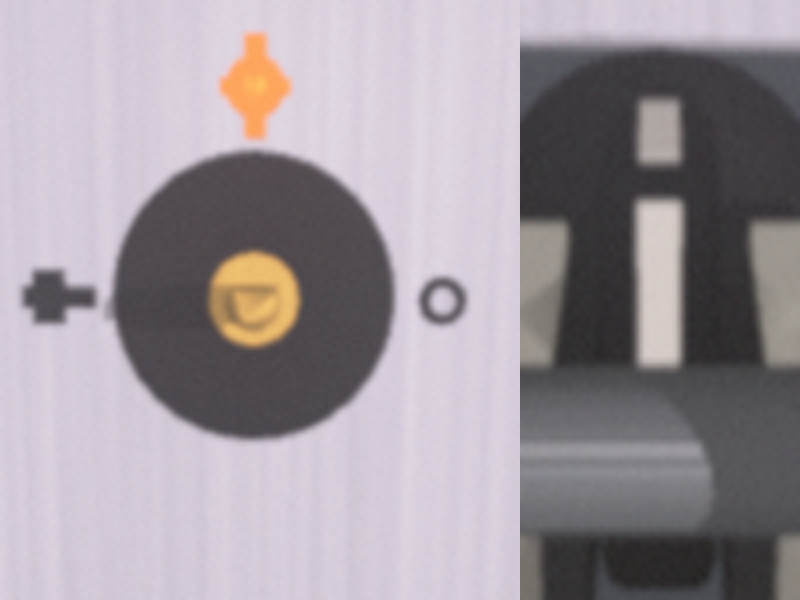

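```bash
python3 -m crank '[{"dx":0.02,"dy":0.001,"dz":0,"twist":-0.2,"grip":-1},{"dx":0.045,"dy":0.0026,"dz":-0.01,"twist":-0.5,"grip":-1},{"dx":0.061,"dy":0.0026,"dz":-0.03,"twist":-0.5,"grip":-1},{"dx":0.061,"dy":0.0026,"dz":-0.05,"twist":-0.5,"grip":-1},{"dx":0.061,"dy":0.0026,"dz":-0.057,"twist":-0.5,"grip":-1}]'
python3 -m crank '[{"dx":0,"dy":0,"dz":0,"twist":0,"grip":-1},{"dx":0,"dy":0,"dz":0,"twist":0,"grip":-1},{"dx":0,"dy":0,"dz":0,"twist":0,"grip":-1},{"dx":0,"dy":0,"dz":0,"twist":0,"grip":-1},{"dx":0,"dy":0,"dz":0,"twist":0,"grip":-1}]'
python3 - <<'E'
from h import *
import cv2
print(arm.get_state()['eef_pos'])
f=lambda I,x,y,w,h:cv2.resize(I[y:y+h,x:x+w][:,:,::-1],(400,300),interpolation=cv2.INTER_CUBIC)
a=f(arm.grab_frame('scene'),375,225,80,60);b=f(arm.grab_frame('side'),235,145,80,60)
cv2.imwrite('pics/hov.png',np.hstack([a,b]))
E
```

```text
t: 6.97
eef_pos: [0.5014, 0.2392, 0.1335]
ee_rot: [3.139, 0.004, -0.011]
force: [-1.8, -0.9, -1.4]
width: 0.0114
gripper_force: 40.0
t: 7.38
eef_pos: [0.5021, 0.2415, 0.1379]
ee_rot: [-3.14, -0.002, -0.008]
force: [-0.9, 0.0, -0.7]
width: 0.0118
gripper_force: 40.0
[0.50210851 0.2415318  0.13785799]
```

View pics/hov.png

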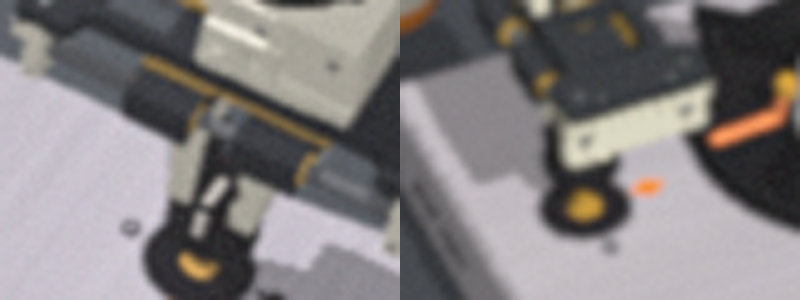

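The hover view shows the knob just above the brass spindle, with no visible sideways error and its stripe towards the orange mark. The crops don't show the spindle tip well, so I'll rely on the force readings. I'll settle and trim y, then descend.

```bash
python3 -m crank '[{"dx":0,"dy":0,"dz":-0.001,"twist":0,"grip":-1},{"dx":0,"dy":0,"dz":-0.002,"twist":0,"grip":-1},{"dx":0,"dy":0,"dz":-0.003,"twist":0,"grip":-1},{"dx":0,"dy":0,"dz":-0.004,"twist":0,"grip":-1},{"dx":0,"dy":0,"dz":-0.004,"twist":0,"grip":-1}]'
python3 -m crank '[{"dx":0,"dy":0,"dz":0,"twist":0,"grip":-1},{"dx":0,"dy":0,"dz":0,"twist":0,"grip":-1},{"dx":0,"dy":0,"dz":0,"twist":0,"grip":-1},{"dx":0,"dy":0,"dz":0,"twist":0,"grip":-1},{"dx":0,"dy":0,"dz":0,"twist":0,"grip":-1}]'
```

```text
t: 7.9
eef_pos: [0.5017, 0.2409, 0.1322]
ee_rot: [3.141, 0.0, -0.008]
force: [-0.0, -0.1, -0.7]
width: 0.0115
gripper_force: 40.0
t: 8.32
eef_pos: [0.5019, 0.2411, 0.1326]
ee_rot: [-3.142, -0.0, -0.008]
force: [0.4, -0.1, -0.6]
width: 0.0116
gripper_force: 40.0
```

```bash
python3 -m crank '[{"dx":0,"dy":-0.0007,"dz":0,"twist":0,"grip":-1},{"dx":0,"dy":-0.0007,"dz":-0.0015,"twist":0,"grip":-1},{"dx":0,"dy":-0.0007,"dz":-0.003,"twist":0,"grip":-1},{"dx":0,"dy":-0.0007,"dz":-0.004,"twist":0,"grip":-1},{"dx":0,"dy":-0.0007,"dz":-0.004,"twist":0,"grip":-1}]'
python3 -m crank '[{"dx":0,"dy":0,"dz":-0.001,"twist":0,"grip":-1},{"dx":0,"dy":0,"dz":-0.002,"twist":0,"grip":-1},{"dx":0,"dy":0,"dz":-0.002,"twist":0,"grip":-1},{"dx":0,"dy":0,"dz":-0.002,"twist":0,"grip":-1},{"dx":0,"dy":0,"dz":-0.002,"twist":0,"grip":-1}]'
```

```text
t: 8.73
eef_pos: [0.5017, 0.2402, 0.1282]
ee_rot: [3.141, 0.0, -0.008]
force: [-0.1, -0.0, -1.3]
width: 0.0116
gripper_force: 40.0
t: 9.15
eef_pos: [0.5019, 0.2404, 0.1266]
ee_rot: [-3.142, -0.0, -0.008]
force: [-0.3, 0.2, -0.3]
width: 0.0116
gripper_force: 40.0
```

```bash
python3 -m crank '[{"dx":0,"dy":0,"dz":-0.001,"twist":0,"grip":-1},{"dx":0,"dy":0,"dz":-0.002,"twist":0,"grip":-1},{"dx":0,"dy":0,"dz":-0.003,"twist":0,"grip":-1},{"dx":0,"dy":0,"dz":-0.003,"twist":0,"grip":-1},{"dx":0,"dy":0,"dz":-0.003,"twist":0,"grip":-1}]'
```

```text
t: 9.57
eef_pos: [0.5018, 0.2403, 0.1235]
ee_rot: [3.141, 0.0, -0.008]
force: [-0.0, 0.1, -0.3]
width: 0.0116
gripper_force: 40.0
```

```bash
python3 -m crank '[{"dx":0,"dy":0,"dz":-0.001,"twist":0,"grip":-1},{"dx":0,"dy":0,"dz":-0.002,"twist":0,"grip":-1},{"dx":0,"dy":0,"dz":-0.003,"twist":0,"grip":-1},{"dx":0,"dy":0,"dz":-0.004,"twist":0,"grip":-1},{"dx":0,"dy":0,"dz":-0.004,"twist":0,"grip":-1}]'
python3 -m crank '[{"dx":0,"dy":0,"dz":-0.001,"twist":0,"grip":-1},{"dx":0,"dy":0,"dz":-0.002,"twist":0,"grip":-1},{"dx":0,"dy":0,"dz":-0.003,"twist":0,"grip":-1},{"dx":0,"dy":0,"dz":-0.003,"twist":0,"grip":-1},{"dx":0,"dy":0,"dz":-0.003,"twist":0,"grip":-1}]'
```

```text
t: 9.98
eef_pos: [0.5017, 0.2403, 0.1193]
ee_rot: [3.141, 0.0, -0.008]
force: [-0.6, 0.0, -0.3]
width: 0.0117
gripper_force: 40.0
t: 10.4
eef_pos: [0.5018, 0.2403, 0.1165]
ee_rot: [3.141, 0.0, -0.008]
force: [0.7, -0.4, -1.0]
width: 0.0117
gripper_force: 40.0
```

```bash
python3 -m crank '[{"dx":0,"dy":0,"dz":-0.001,"twist":0,"grip":-1},{"dx":0,"dy":0,"dz":-0.002,"twist":0,"grip":-1},{"dx":0,"dy":0,"dz":-0.003,"twist":0,"grip":-1},{"dx":0,"dy":0,"dz":-0.003,"twist":0,"grip":-1},{"dx":0,"dy":0,"dz":-0.003,"twist":0,"grip":-1}]' 55
python3 -m crank '[{"dx":0,"dy":0,"dz":-0.001,"twist":0,"grip":-1},{"dx":0,"dy":0,"dz":-0.002,"twist":0,"grip":-1},{"dx":0,"dy":0,"dz":-0.002,"twist":0,"grip":-1},{"dx":0,"dy":0,"dz":-0.002,"twist":0,"grip":-1},{"dx":0,"dy":0,"dz":-0.002,"twist":0,"grip":-1}]'
```

```text
t: 10.82
eef_pos: [0.5021, 0.2405, 0.1139]
ee_rot: [-3.141, -0.0, -0.008]
force: [-1.2, 0.2, 3.1]
width: 0.0113
gripper_force: 55.0
t: 11.23
eef_pos: [0.502, 0.2405, 0.1118]
ee_rot: [-3.141, -0.0, -0.008]
force: [-1.1, -0.6, 5.1]
width: 0.0115
gripper_force: 55.0
```

```bash
python3 -m crank '[{"dx":0,"dy":0,"dz":-0.001,"twist":0,"grip":-1},{"dx":0,"dy":0,"dz":-0.002,"twist":0,"grip":-1},{"dx":0,"dy":0,"dz":-0.002,"twist":0,"grip":-1},{"dx":0,"dy":0,"dz":-0.002,"twist":0,"grip":-1},{"dx":0,"dy":0,"dz":-0.002,"twist":0,"grip":-1}]'
python3 -m crank '[{"dx":0,"dy":0,"dz":-0.0005,"twist":0,"grip":-1},{"dx":0,"dy":0,"dz":-0.001,"twist":0,"grip":-1},{"dx":0,"dy":0,"dz":-0.001,"twist":0,"grip":-1},{"dx":0,"dy":0,"dz":-0.001,"twist":0,"grip":-1},{"dx":0,"dy":0,"dz":-0.001,"twist":0,"grip":-1}]'
```

```text
t: 11.65
eef_pos: [0.5021, 0.2405, 0.11]
ee_rot: [-3.141, -0.001, -0.008]
force: [-1.8, -1.1, 6.7]
width: 0.011
gripper_force: 55.0
t: 12.07
eef_pos: [0.5021, 0.2405, 0.1092]
ee_rot: [-3.141, -0.001, -0.008]
force: [-2.8, -0.0, 8.6]
width: 0.0115
gripper_force: 55.0
```

```bash
python3 -m crank '[{"dx":0,"dy":0,"dz":-0.0005,"twist":0,"grip":-1},{"dx":0,"dy":0,"dz":-0.001,"twist":0,"grip":-1},{"dx":0,"dy":0,"dz":-0.001,"twist":0,"grip":-1},{"dx":0,"dy":0,"dz":-0.001,"twist":0,"grip":-1},{"dx":0,"dy":0,"dz":-0.001,"twist":0,"grip":-1}]'
python3 -m crank '[{"dx":0,"dy":0,"dz":0,"twist":0,"grip":-1},{"dx":0,"dy":0,"dz":-0.0005,"twist":0,"grip":-1},{"dx":0,"dy":0,"dz":-0.0005,"twist":0,"grip":-1},{"dx":0,"dy":0,"dz":-0.0005,"twist":0,"grip":-1},{"dx":0,"dy":0,"dz":-0.0005,"twist":0,"grip":-1}]'
```

```text
t: 12.48
eef_pos: [0.5022, 0.2405, 0.109]
ee_rot: [-3.141, -0.001, -0.008]
force: [-5.6, -1.0, 15.5]
width: 0.0115
gripper_force: 55.0
t: 12.9
eef_pos: [0.5023, 0.2405, 0.109]
ee_rot: [-3.141, -0.002, -0.008]
force: [-6.9, -2.5, 18.4]
width: 0.0116
gripper_force: 55.0
```

Run:
```python
from h import *
f=lambda I,x,y,w,h:cv2.resize(I[y:y+h,x:x+w][:,:,::-1],(400,300),interpolation=cv2.INTER_CUBIC)
S=arm.grab_frame('scene');D=arm.grab_frame('side');W=arm.grab_frame('wrist')
cv2.imwrite('pics/fin.png',np.vstack([np.hstack([f(S,375,225,80,60),f(D,235,145,80,60)]),np.hstack([f(W,240,200,160,120),f(S,180,170,200,150)])]))
s=arm.get_state();print(s['eef_pos'],s['force'],s['t'])
```

```text
[0.50226666 0.24050956 0.10892346] [-6.55466464 -1.27592026 18.77463095] 13.05
```

View pics/fin.png

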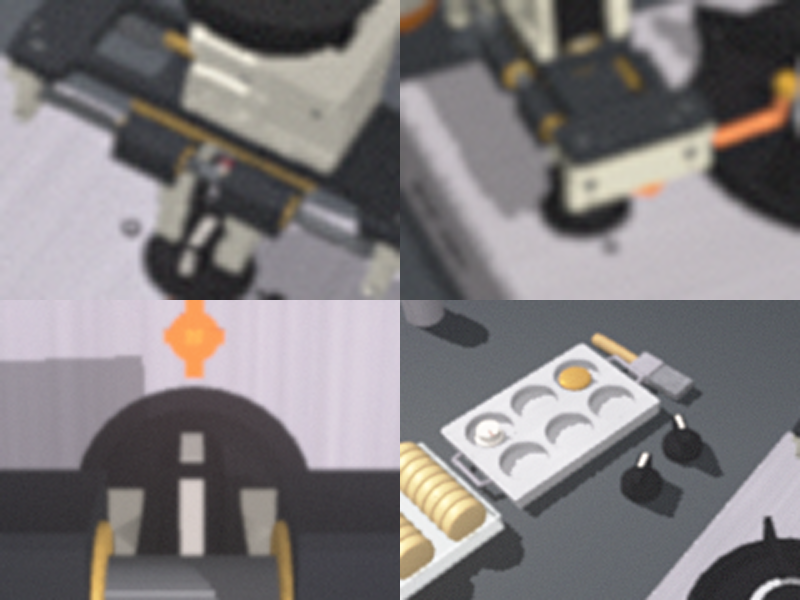

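The knob sits on the disc, its pointer in line with the orange mark: stripe at crop column 192, mark at 194. The mould's other parts and the two table knobs haven't moved.

```bash
python3 -c "
from station import arm
print(arm.job_done())"
```

```text
the job is handed in; nothing more can be done
None
```

The knob is on the spindle with its pointer in line with the orange pilot mark, and the arm is holding it pressed fully in at about 18 N; I handed the job in at about 13 s, with no verdict returned.

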